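Wedge up the sagging pipe rest

TASK

The metal plate of the pipe rest sags at its front edge. Take the thick wooden wedge and push it, thin end first and straight in, under the middle of that front edge until it has lifted the plate level and jams tight, then leave it there. Leave the thin wedge where it lies.

Things in the scene. Friction and masses are not known exactly. Their poses are not given: they have to be found in the camera images.
- wedge_thick: thick plain wooden wedge lying flat, 100 mm long, 36 mm wide (parallel sides), 21 mm high at the butt, tapering evenly to 3 mm at the thin end; about 50 g. Origin at the centre of its underside; x axis points to the thin end (50 mm away; the butt is 50 mm the other way); z up. The two wedges may lie in either of two places
- wedge_thin: thin wooden wedge, also 100 x 36 mm, but only 7 mm high at the butt, 2 mm at the thin end: too thin for this job. Origin at the centre of its underside, x axis to its thin end
- pipe_rest: bare aluminium plate 85 mm deep, 120 wide, 8 thick with small grey V saddles on it (all under 55 mm high), hinged at its back to a grey foot screwed to the bench. Origin on the bench right below the middle of the plate's front edge; x axis points straight in under the plate (the wedge's way), y along the edge, z up. Hinge 95 mm behind the edge; the first 80 mm under the plate are empty
- rest_leaf (a joint): plate's angle: 0 = sagging (edge's underside 9 mm above bench), 0.042 = level at its stop (13 mm, lifts no further). It falls back by its weight (0.35 kg) unless held up. The thick wedge touches the edge with its thin end 33 mm in, then lifts it against 3 to 7 N of push and jams dead about 56 mm in; push it home there with about 15 N

How it is judged:
By the outcome, as a careful person would: the job done as asked, in the order asked, and still so for the second after the job is handed in, with the robot touching nothing.
It also fails if it takes over 42 s, if anything falls off the work surface, if the arm or the gripper's body presses on something with over 40 N, if the wrist force passes 120 N, or if a joint passes its speed limit or range.

ROBOT

A 7-joint arm with a two-finger parallel gripper is mounted at the origin on a cart in front of the work surface, level with it; the furniture and walls round the work are solid. World frame = base frame: x ahead of the robot, y to its left, z up, the work surface at z = 0. Lengths are in m, angles in rad, forces in N, time in s.
With the tool pointing down it reaches from about 0.425 to 0.875 m from the base axis. Payload 4.7 kg.
Tool frame: the origin (TCP) lies at the very end of the fingers, on their centre line; the grasp point (between the pads) lies 19 mm behind it; z points along the fingers, y is the line along which they close (so a half turn about z gives the same grasp; the last joint's range is limited). The gripper opens to 87 mm and grips with 3 to 60 N. Pads are 19 mm wide; open, the fingers measure 117 mm over their backs; the gripper's body (75 mm by 190 mm) begins 51 mm behind the grasp point.
Start: joints at [1.325, 0.321, -0.07, 1.45, 0.023, 1.371, -0.057], TCP at [0.167, -0.628, 0.223] pointing down, gripper open.
Joint ranges: [-2.86, 2.86], [-0.3, 2.09], [-1.38, 1.24], [0.06, 2.45], [-1.56, 4.7], [0.09, 2.05], [-2.69, 2.69]. Speed limits (rad/s): [2.57, 2.57, 3.14, 3.14, 3.14, 3.14, 3.14].

INTERFACE

Orientations are given as a rotation vector (axis times angle).
In Python, from bench import ctrl gives the robot as it stands.
- The arm moves only by the shell command python3 -m jog 'ROWS' [FORCE]. ROWS is JSON, a list that holds one entry, the list of rows, each a list of 7 numbers: the shift along the tool's x, y, z in mm, then the turn, a rotation vector about the tool's x, y, z in degrees, then the finger opening in mm, from 0 to 87. A call has 1 to 10 rows; each row is the pose to reach, as a shift and turn from the pose commanded when the call began, along the tool's axes at that moment; what a row does not reach only later rows make up. A row lasts 1/10 s, in which the tool goes at most 50 mm and 8.59 degrees, less where a joint would pass 70% of its speed; a pose out of reach is approached as far as the arm can. A call with a gripper value outside its range is refused whole. The fingers move at their own pace and stop on an object; FORCE is the grip in N (left out, the last holds). Time passes only in rows, so rows that repeat a pose let the fingers close. It gives the time, the measured TCP pose, the force, the opening and the grip force at its end, in the units of the state.
- ctrl.get_state(): the state, without advancing time (a new reading comes with each control period).
- ctrl.get_image(name): name is "scene" or "top" or "wrist"; returns a dict with "image" (480x640x3 uint8, red, green, blue), "depth" (480x640 float32, m along the optical axis (not along the pixel's ray), 0 where there is no reading), "fov_y" (degrees; the focal length in pixels is half the picture's height over the tangent of half this angle, whatever the lens; pixels are square), "cx", "cy" (the principal point, pixels), "rvec" (rotation vector, rad) and "tvec" (3), from world to camera coordinates, as OpenCV has them. Camera axes: x right, y down, z forward; pixel columns grow to the right and rows downward; lengths in m; the calibration is good to about 2 mm. A picture is of the moment at which its call begins.
- ctrl.close_job(): hands the job in; it is judged then, once.
The state is a dict: "time": time; "joint_positions": joint angles; "qd": joint speeds; "joint_torque": joint torques, N m; "position": TCP position; "tool_rot": TCP orientation; "ft_force": force on the tool from outside, world axes, zero at the start; "torque": the same for the moment, N m; "grip_width": opening from 0.0 (shut) to 1.0 (fully open); "grip_force": force on a finger pad.
Only numpy, scipy, OpenCV 4.12 (cv2) and the standard library are available. Lean on these libraries where they do the work, as an engineer would, in place of code of your own. Each camera call takes 0.05 s, during which the arm holds its last target. There are 200 camera calls.

## Working session

There is one attempt and no reset: what is moved stays moved. The work goes in short steps, Python scripts to look and compute and a shell command to move; the robot and the scene stay as the last step left them, time stands still between calls to the robot, and variables do not carry over. Pictures are saved under pics/ and viewed, at most 10 in all, crops included, and the job is handed in when it is done.

```bash
ls; mkdir -p pics
cat > h.py <<'E'
import numpy as np, cv2
from bench import ctrl
from scipy.spatial.transform import Rotation as R
def snap(name,fn=None):
    d=ctrl.get_image(name); np.savez('/tmp/%s.npz'%name,**d)
    if fn: cv2.imwrite('pics/'+fn,d['image'][:,:,::-1])
    return d
def load(name): return dict(np.load('/tmp/%s.npz'%name))
def cam(d):
    f=240/np.tan(np.radians(float(d['fov_y']))/2); return f,cv2.Rodrigues(d['rvec'])[0],d['tvec'].ravel()
def px2w(d,u,v,z=None):
    f,Rm,t=cam(d); ray=np.array([(u-d['cx'])/f,(v-d['cy'])/f,1.])
    if z is None: s=d['depth'][int(round(v)),int(round(u))]
    else:
        a=Rm.T@ray; c=-Rm.T@t; s=(z-c[2])/a[2]
    return Rm.T@(ray*s-t)
E
python3 - <<'E'
from h import *
for n in ("top","scene"):
    d=snap(n,n+"0.png"); f,Rm,t=cam(d); print(n,f,d['cx'],d['cy'],-Rm.T@t)
s=ctrl.get_state(); print(s)
E
```

```text
pics
top 521.8509304038547 323.2370170544384 231.5671045100981 [0.50525953 0.26696036 0.93342513]
scene 468.8328682120747 316.75997834720744 238.40605646939358 [0.25550861 0.87350183 0.59667177]
{'time': 0.1, 'joint_positions': array([ 1.32510854,  0.32174401, -0.07010426,  1.45157161,  0.02259733,
        1.37081862, -0.05691117]), 'qd': array([-0.0017091 , -0.00253617, -0.00049295, -0.00218148, -0.00029048,
       -0.00011583,  0.00079788]), 'joint_torque': array([ 1.39941255e-05, -4.92572308e+01, -4.05539526e-01, -3.13398814e+01,
       -6.40356797e-02,  3.96020373e-02,  4.59296439e-05]), 'position': array([ 0.16680263, -0.62770317,  0.22156487]), 'tool_rot': array([-3.11340787e+00, -4.06758181e-01,  4.91298872e-04]), 'ft_force': array([ 0.07068918,  0.22651307, -0.82225037]), 'torque': array([ 0.03237343, -0.0487728 , -0.01216167]), 'grip_force': 0.0, 'grip_width': 0.9990616294656097}
```

View pics/top0.png

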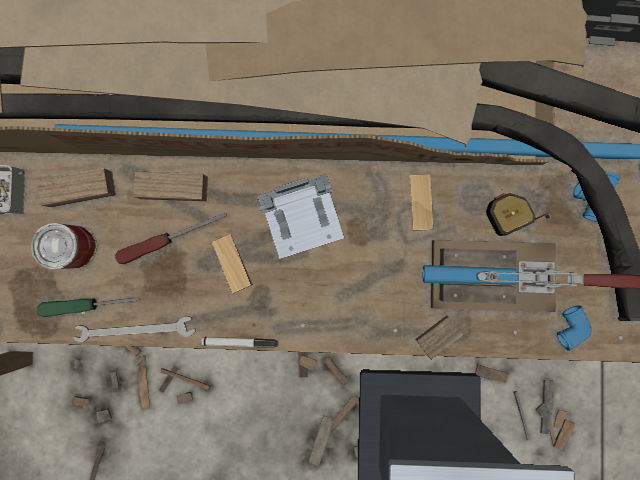

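View pics/scene0.png

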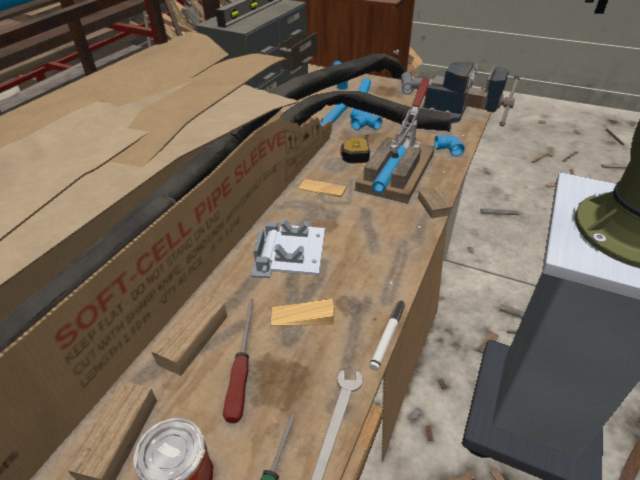

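Top view: wooden wedges at about (232,263) and (421,202), plate with front edge from about (280,257) to (343,238). In the scene view the wedge at (303,313) has a high side face, so it is the thick one. Next I'll enlarge it and measure.

Run:
```python
from h import *
d=load("top"); c=d['image'][165:300,200:360,::-1]
cv2.imwrite('pics/crop1.png',cv2.resize(c[:120+15],None,fx=4.4,fy=4.4,interpolation=cv2.INTER_CUBIC))
for p in [(232,263),(222,240),(242,287),(421,202),(421,182),(421,224),(280,252),(310,248),(338,236),(310,270),(262,280),(300,192)]: print(p,px2w(d,*p).round(4))
```

```text
(232, 263) [0.4934 0.4493 0.0084]
(222, 240) [0.5338 0.4691 0.0065]
(242, 287) [0.4521 0.4279 0.0202]
(421, 202) [0.6114 0.1159 0.0024]
(421, 182) [0.6473 0.1165 0.0024]
(421, 224) [0.5718 0.1156 0.0049]
(280, 252) [0.5152 0.3639 0.0145]
(310, 248) [0.5236 0.311  0.018 ]
(338, 236) [0.5461 0.2624 0.0156]
(310, 270) [ 0.4847  0.3107 -0.0008]
(262, 280) [0.4645 0.3958 0.0014]
(300, 192) [0.6215 0.3312 0.0217]
```

View pics/crop1.png

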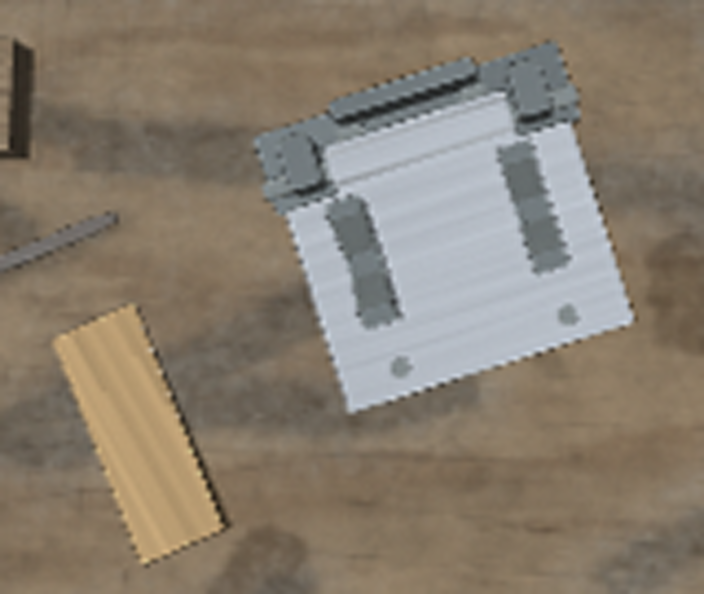

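Run:
```python
from h import *
d=load("top"); P=lambda x,y,z: px2w(d,200+(x+.5)/4.4-.5,165+(y+.5)/4.4-.5,z)
tl,tr,bl,br=P(54,341,.003),P(134,304,.003),P(145,565,.021),P(223,525,.021)
n=np.linalg.norm
tm,bm=(tl+tr)/2,(bl+br)/2; v=(tm-bm)[:2]
print('wedge',tm,bm,'len',n(v),'w',n((tl-tr)[:2]),n((bl-br)[:2]),'yaw',np.degrees(np.arctan2(v[1],v[0])),'ctr',(tm+bm)/2)
fl,fr=P(349,412,.017),P(634,320,.017); hl,hr=P(290,212,.02),P(572,124,.02)
e=(fl-fr)[:2]; x=np.array([e[1],-e[0]])/n(e)
print('edge',fl,fr,n(e),'mid',(fl+fr)/2,'xdir',x,np.degrees(np.arctan2(x[1],x[0])), 'depth',n((fl-hl)[:2]),n((fr-hr)[:2]),[np.degrees(np.arctan2(*(a-b)[1::-1])) for a,b in((hl,fl),(hr,fr))])
s=ctrl.get_state(); print(R.from_rotvec(s['tool_rot']).as_matrix().round(3), s['position'])
```

```text
wedge [0.53763106 0.47185442 0.003     ] [0.44959978 0.42863405 0.021     ] len 0.09806888523219529 w 0.03589384818630909 0.03478173616184382 yaw 26.149470530239977 ctr [0.49361542 0.45024423 0.012     ]
edge [0.50412822 0.36512136 0.017     ] [0.54393588 0.25233321 0.017     ] 0.1196069308856666 mid [0.52403205 0.30872729 0.017     ] xdir [0.94299015 0.33282062] 19.44006557214542 depth 0.08337136447039933 0.08213804063452543 [np.float64(18.09979750678516), np.float64(19.062408024962785)]
[[ 0.966  0.257 -0.001]
 [ 0.257 -0.966  0.002]
 [-0.    -0.002 -1.   ]] [ 0.16680263 -0.62770317  0.22156487]
```

Thick wedge is (measured 98 × 35 mm): centre (0.494, 0.450), yaw 26°. Plate edge middle is (0.524, 0.309), yaw 19.4° (edge 119.6 mm, matching the 120 given). Next I'll lift and check obstacle heights on the way.

```bash
python3 -m jog '[[[0,0,-40,0,0,0,87],[0,0,-80,0,0,0,87],[0,0,-110,0,0,0,87],[0,0,-110,0,0,0,87]]]'
python3 - <<'E'
from h import *
d=load("top"); f,Rm,t=cam(d); v,u=np.mgrid[0:480:3,0:640:3]; s=d['depth'][::3,::3]
w=(np.stack([(u-d['cx'])/f*s,(v-d['cy'])/f*s,s],-1)-t)@Rm; w=w[s>0]
for y0 in np.arange(-.4,.6,.1):
    m=(w[:,1]>=y0)&(w[:,1]<y0+.1)
    print(round(y0,1),[(round(x0,2),round(float(w[m&(w[:,0]>=x0)&(w[:,0]<x0+.1)][:,2].max(initial=-1)),2)) for x0 in np.arange(.3,.9,.1)])
E
```

```text
time: 0.5
position: [0.1675, -0.6299, 0.3379]
tool_rot: [3.107, 0.406, 0.002]
ft_force: [0.1, -0.4, -0.7]
grip_width: 1.002
grip_force: 0.0
-0.4 [(np.float64(0.3), -1.0), (np.float64(0.4), -1.0), (np.float64(0.5), -1.0), (np.float64(0.6), -1.0), (np.float64(0.7), -1.0), (np.float64(0.8), -1.0), (np.float64(0.9), -1.0)]
-0.3 [(np.float64(0.3), 0.0), (np.float64(0.4), 0.05), (np.float64(0.5), 0.08), (np.float64(0.6), 0.04), (np.float64(0.7), 0.12), (np.float64(0.8), 0.01), (np.float64(0.9), 0.11)]
-0.2 [(np.float64(0.3), 0.03), (np.float64(0.4), 0.15), (np.float64(0.5), 0.09), (np.float64(0.6), 0.12), (np.float64(0.7), 0.13), (np.float64(0.8), 0.03), (np.float64(0.9), 0.16)]
-0.1 [(np.float64(0.3), 0.0), (np.float64(0.4), 0.11), (np.float64(0.5), 0.06), (np.float64(0.6), 0.12), (np.float64(0.7), 0.2), (np.float64(0.8), 0.2), (np.float64(0.9), -1.0)]
-0.0 [(np.float64(0.3), 0.02), (np.float64(0.4), 0.11), (np.float64(0.5), 0.06), (np.float64(0.6), 0.18), (np.float64(0.7), 0.21), (np.float64(0.8), 0.21), (np.float64(0.9), -1.0)]
0.1 [(np.float64(0.3), 0.02), (np.float64(0.4), 0.05), (np.float64(0.5), 0.01), (np.float64(0.6), 0.18), (np.float64(0.7), 0.22), (np.float64(0.8), 0.22), (np.float64(0.9), -1.0)]
0.2 [(np.float64(0.3), 0.0), (np.float64(0.4), 0.0), (np.float64(0.5), 0.05), (np.float64(0.6), 0.19), (np.float64(0.7), 0.23), (np.float64(0.8), 0.23), (np.float64(0.9), -1.0)]
0.3 [(np.float64(0.3), 0.02), (np.float64(0.4), 0.0), (np.float64(0.5), 0.05), (np.float64(0.6), 0.19), (np.float64(0.7), 0.23), (np.float64(0.8), 0.23), (np.float64(0.9), -1.0)]
0.4 [(np.float64(0.3), 0.02), (np.float64(0.4), 0.02), (np.float64(0.5), 0.02), (np.float64(0.6), 0.19), (np.float64(0.7), 0.22), (np.float64(0.8), 0.23), (np.float64(0.9), -1.0)]
0.5 [(np.float64(0.3), 0.01), (np.float64(0.4), 0.0), (np.float64(0.5), 0.03), (np.float64(0.6), 0.19), (np.float64(0.7), 0.23), (np.float64(0.8), 0.23), (np.float64(0.9), -1.0)]
```

```bash
python3 -m jog '[[[350,-145,0,0,0,0,87],[350,-145,0,0,0,0,87],[350,-145,0,0,0,0,87],[350,-145,0,0,0,0,87],[350,-145,0,0,0,0,87],[350,-145,0,0,0,0,87],[350,-145,0,0,0,0,87],[350,-145,0,0,0,0,87],[350,-145,0,0,0,0,87],[350,-145,0,0,0,0,87]]]'
python3 -m jog '[[[190,-365,0,0,0,0,87],[190,-365,0,0,0,0,87],[190,-365,0,0,0,0,87],[190,-365,0,0,0,0,87],[190,-365,0,0,0,0,87],[190,-365,0,0,0,0,87],[190,-365,0,0,0,0,87],[190,-365,0,0,0,0,87],[190,-365,0,0,0,0,87],[190,-365,0,0,0,0,87]]]'
python3 -c "
from h import *
s=ctrl.get_state();print(s['joint_positions'].round(2));T=R.from_rotvec(s['tool_rot']).as_matrix()
print(T.round(3),T.T@(np.array([.44,.425,.30])-s['position']))"
```

```text
time: 1.5
position: [0.468, -0.3976, 0.3313]
tool_rot: [-3.114, -0.409, 0.003]
ft_force: [0.4, 0.3, 0.2]
grip_width: 0.997
grip_force: 0.0
time: 2.5
position: [0.5576, 0.0043, 0.3321]
tool_rot: [3.115, 0.411, -0.001]
ft_force: [-0.4, 0.2, 0.5]
grip_width: 0.996
grip_force: 0.0
[ 0.48  0.13 -0.6   1.49  0.07  1.55 -1.42]
[[ 0.966  0.259 -0.001]
 [ 0.259 -0.966 -0.   ]
 [-0.001 -0.    -1.   ]] [-0.00451206 -0.4368124   0.03214625]
```

```bash
python3 -m jog '[[[21,-441,130,0,0,-11,87],[21,-441,130,0,0,-11,87],[21,-441,130,0,0,-11,87],[21,-441,130,0,0,-11,87],[21,-441,130,0,0,-11,87],[21,-441,130,0,0,-11,87],[21,-441,130,0,0,-11,87],[21,-441,130,0,0,-11,87],[21,-441,130,0,0,-11,87],[21,-441,130,0,0,-11,87]]]'
python3 -m jog '[[[0,0,0,0,0,0,87],[0,0,0,0,0,0,87]]]'
python3 -c "
from h import *
snap('wrist','w1.png')
s=ctrl.get_state();print(s['joint_positions'].round(2));T=R.from_rotvec(s['tool_rot']).as_matrix()
print(T.round(3))"
```

```text
time: 3.5
position: [0.4628, 0.437, 0.1996]
tool_rot: [-3.06, -0.709, 0.007]
ft_force: [-1.3, 0.2, -0.7]
grip_width: 1.0
grip_force: 0.0
time: 3.7
position: [0.4676, 0.4317, 0.2021]
tool_rot: [3.061, 0.696, 0.0]
ft_force: [-0.3, 0.5, -0.3]
grip_width: 1.002
grip_force: 0.0
[-0.15  0.42 -0.83  1.49  0.31  1.37 -2.13]
[[ 0.902  0.432  0.002]
 [ 0.432 -0.902 -0.002]
 [ 0.     0.003 -1.   ]]
```

View pics/w1.png

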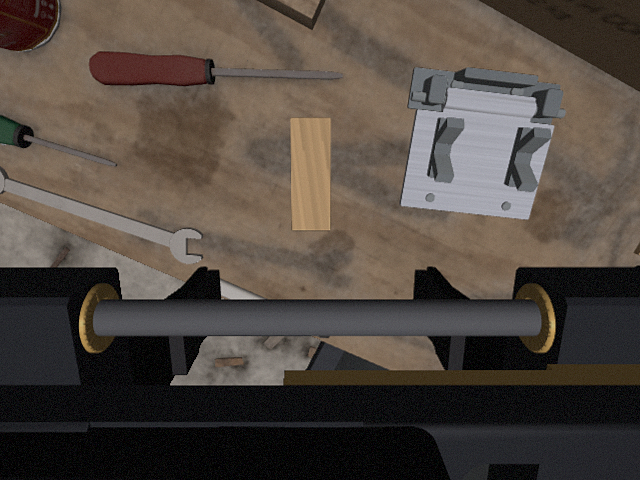

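The wrist view shows the wedge aligned with the tool: thin end (291–330, 118), butt (292–330, 230). Plate front corners are at (401,206) and (529,219). Next I'll compute the grasp from these.

```bash
cat > rel.py <<'E'
from h import *
def tgt(p,s=None):
    s=s or ctrl.get_state(); T=R.from_rotvec(s['tool_rot']).as_matrix(); return (T.T@(np.array(p)-s['position'])*1000).round(1)
E
python3 - <<'E'
from rel import *
d=load("wrist"); n=np.linalg.norm
tl,tr=px2w(d,291,118,.003),px2w(d,330.5,118,.003); bl,br=px2w(d,291.5,230.5,.021),px2w(d,330,230.5,.021)
tm,bm=(tl+tr)/2,(bl+br)/2; v=(tm-bm)[:2]; u=v/n(v)
print('wedge',tm,bm,n(v),n(tl-tr),n(bl-br),'yaw',np.degrees(np.arctan2(v[1],v[0])))
fl,fr=px2w(d,401,206,.017),px2w(d,529,219,.017); e=(fl-fr)[:2]; x=np.array([e[1],-e[0]])/n(e)
print('edge',n(e),(fl+fr)/2,np.degrees(np.arctan2(x[1],x[0])))
c=((tm+bm)/2)[:2]; g=c-.033*u
print('depths',px2w(d,310,225),px2w(d,310,125)); print('ctr',c,'grasp',g,tgt([*g,.006]))
E
```

```text
wedge [0.53891102 0.47026304 0.003     ] [0.44899367 0.42740905 0.021     ] 0.09960720726216024 0.03545190062021085 0.0353185885343337 yaw 25.48214559629297
edge 0.11943803174598935 [0.52460169 0.30629104 0.017     ] 19.700445988612568
depths [0.45342963 0.4302692  0.02120474] [0.53312355 0.46823058 0.005602  ]
ctr [0.49395235 0.44883605] grasp [0.46416261 0.43463846] [ -2.   -4.8 196.5]
```

```bash
python3 -m jog '[[[-4,-5,50,0,0,0,87],[-4,-5,100,0,0,0,87],[-4,-5,140,0,0,0,87],[-4,-5,170,0,0,0,87],[-4,-5,170,0,0,0,87],[-4,-5,170,0,0,0,87]]]'
python3 -c "
from rel import *
s=ctrl.get_state();print(tgt([.4624,.4338,.0025]))"
```

```text
time: 4.35
position: [0.461, 0.4362, 0.0335]
tool_rot: [3.062, 0.699, 0.002]
ft_force: [0.1, -0.3, 0.3]
grip_width: 0.999
grip_force: 0.0
[ 0.2  2.8 31. ]
```

```bash
python3 -m jog '[[[0,2,15,0,0,0,87],[0,2,24,0,0,0,87],[0,2,28,0,0,0,87],[0,2,30,0,0,0,87],[0,2,30,0,0,0,87]]]'
python3 -m jog '[[[0,0,0,0,0,0,20],[0,0,0,0,0,0,20],[0,0,0,0,0,0,20],[0,0,0,0,0,0,20],[0,0,0,0,0,0,20],[0,0,0,0,0,0,20],[0,0,0,0,0,0,20],[0,0,0,0,0,0,20],[0,0,0,0,0,0,20],[0,0,0,0,0,0,20]]]' 40
```

```text
time: 4.85
position: [0.4597, 0.436, 0.0024]
tool_rot: [3.062, 0.704, -0.0]
ft_force: [-0.0, 0.4, 1.1]
grip_width: 1.0
grip_force: 0.0
time: 5.85
position: [0.46, 0.4358, 0.0025]
tool_rot: [3.062, 0.703, -0.0]
ft_force: [0.0, 0.8, 0.7]
grip_width: 0.411
grip_force: 39.8
```

```bash
python3 -m jog '[[[0,0,-20,0,0,0,20],[0,0,-40,0,0,0,20],[-27,33,-40,0,0,2,20],[-54,66,-40,0,0,4,20],[-82,99,-40,0,0,6,20],[-109,131,-40,0,0,6.4,20],[-109,131,-40,0,0,6.4,20],[-109,131,-40,0,0,6.4,20]]]'
python3 -c "
from h import *
snap('wrist','w2.png'); snap('top'); d=load('top'); c=d['image'][190:310,240:400,::-1]
cv2.imwrite('pics/t2.png',cv2.resize(c,None,fx=5,fy=5,interpolation=cv2.INTER_CUBIC))
s=ctrl.get_state();print(s['position'],s['tool_rot'],s['joint_positions'].round(2))"
```

```text
time: 6.65
position: [0.4195, 0.2695, 0.0427]
tool_rot: [3.096, 0.528, 0.002]
ft_force: [0.1, 0.7, 0.2]
grip_width: 0.408
grip_force: 39.8
[0.41945184 0.27192115 0.04302192] [-3.09474924e+00 -5.32982909e-01 -1.98296125e-03] [ 0.12  0.27 -0.83  1.99  0.24  0.98 -2.05]
```

View pics/w2.png

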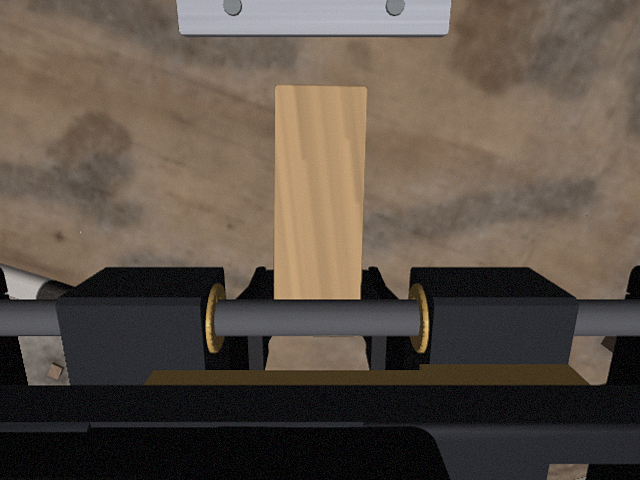

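View pics/t2.png

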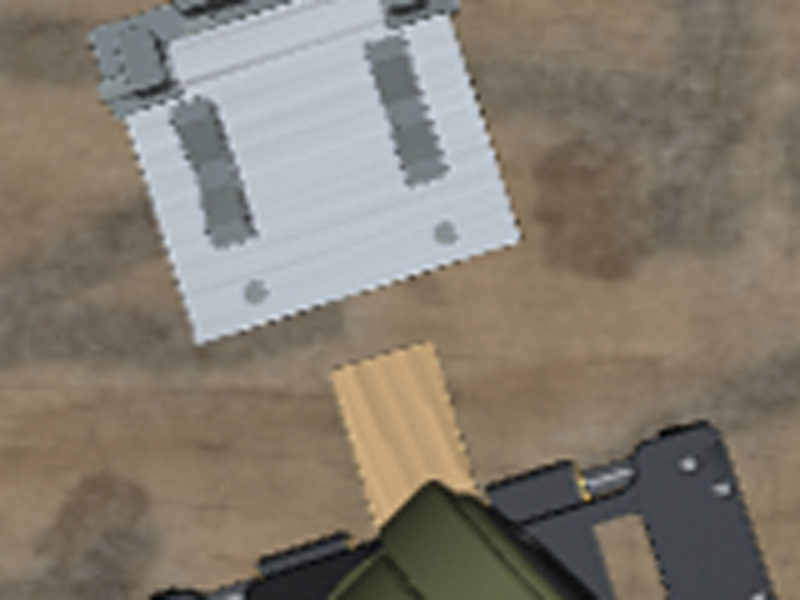

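Wrist view: wedge held straight, thin end (275–367, 86); plate front edge level from (178,36) to (450,37). Next I'll work out the remaining offset.

Run:
```python
from rel import *
d=load("wrist"); s=ctrl.get_state()
f,Rm,t=cam(d)
W=[px2w(d,275,86.5,.0435),px2w(d,367,86.5,.0435)]; E=[px2w(d,178.5,36,.009),px2w(d,450,37,.009)]
E2=[px2w(d,178.5,27,.017),px2w(d,450,27,.017)]
d2=load("top"); Q=lambda x,y,z: px2w(d2,240+(x+.5)/5-.5,190+(y+.5)/5-.5,z)
W2=[Q(332,373,.0435),Q(434,341,.0435)]; E3=[Q(197,344,.017),Q(520,240,.017)]
for n,a in (('W',W),('E',E),('E2',E2),('Wt',W2),('Et',E3)):
    v=a[1]-a[0]; print(n,((a[0]+a[1])/2).round(4),np.linalg.norm(v).round(4),'normal yaw',np.degrees(np.arctan2(v[1],v[0]))+90,'tool',tgt((a[0]+a[1])/2,s))
```

```text
W [0.5017 0.2957 0.0435] 0.0363 normal yaw 19.317985955759454 tool [85.5  5.2 -0.4]
E [0.5249 0.3067 0.009 ] 0.1259 normal yaw 19.129634665065637 tool [111.    2.5  34.2]
E2 [0.5269 0.3074 0.017 ] 0.1201 normal yaw 19.323084390853694 tool [113.1   2.5  26.2]
Wt [0.5012 0.2985 0.0435] 0.0364 normal yaw 18.975690324763775 tool [86.   2.3 -0.4]
Et [0.5237 0.3087 0.017 ] 0.1193 normal yaw 19.397309958247433 tool [110.5   0.2  26.2]
```

```bash
python3 -m jog '[[[0,-2.4,15,0,0,0,20],[0,-2.4,30,0,0,0,20],[0,-2.4,37,0,0,0,20],[0,-2.4,40,0,0,0,20],[0,-2.4,40,0,0,0,20]]]' 50
python3 -m jog '[[[5,0,0,0,0,0,20],[12,0,0,0,0,0,20],[19,0,0,0,0,0,20],[26,0,0,0,0,0,20],[33,0,0,0,0,0,20],[39,0,0,0,0,0,20],[44,0,0,0,0,0,20],[48,0,0,0,0,0,20],[50,0,0,0,0,0,20],[50,0,0,0,0,0,20]]]'
```

```text
time: 7.25
position: [0.4172, 0.2733, 0.0023]
tool_rot: [3.095, 0.533, -0.004]
ft_force: [-3.7, -0.6, 7.5]
grip_width: 0.41
grip_force: 49.9
time: 8.25
position: [0.4647, 0.2903, 0.0023]
tool_rot: [-3.096, -0.533, 0.003]
ft_force: [-2.6, -1.0, 5.9]
grip_width: 0.41
grip_force: 49.9
```

```bash
python3 -m jog '[[[2,0,-0.3,0,0,0,20],[4,0,-0.3,0,0,0,20],[6,0,-0.3,0,0,0,20],[8,0,-0.3,0,0,0,20],[10,0,-0.3,0,0,0,20],[12,0,-0.3,0,0,0,20],[14,0,-0.3,0,0,0,20],[16,0,-0.3,0,0,0,20],[18,0,-0.3,0,0,0,20],[20,0,-0.3,0,0,0,20]]]'
python3 -m jog '[[[1,0,0,0,0,0,20],[2,0,0,0,0,0,20],[3,0,0,0,0,0,20],[4,0,0,0,0,0,20],[5,0,0,0,0,0,20],[6,0,0,0,0,0,20],[6,0,0,0,0,0,20]]]'
```

```text
time: 9.25
position: [0.4844, 0.296, 0.0026]
tool_rot: [3.096, 0.531, -0.0]
ft_force: [-1.3, -0.2, -1.9]
grip_width: 0.408
grip_force: 49.9
time: 9.95
position: [0.4901, 0.2982, 0.0029]
tool_rot: [-3.096, -0.532, -0.001]
ft_force: [-0.5, 0.1, -2.7]
grip_width: 0.408
grip_force: 49.9
```

```bash
python3 -c "
from h import *
snap('wrist','w3.png'); s=ctrl.get_state();print(s['position'],s['ft_force'],s['torque'])
d=snap('scene'); c=d['image'][200:320,220:380,::-1]
cv2.imwrite('pics/s3.png',cv2.resize(c,None,fx=5,fy=5,interpolation=cv2.INTER_CUBIC))"
```

```text
[0.49008382 0.29817438 0.00284731] [-0.27692428 -0.47898233 -2.25564988] [-0.08347706  0.1671211  -0.04990211]
```

View pics/w3.png

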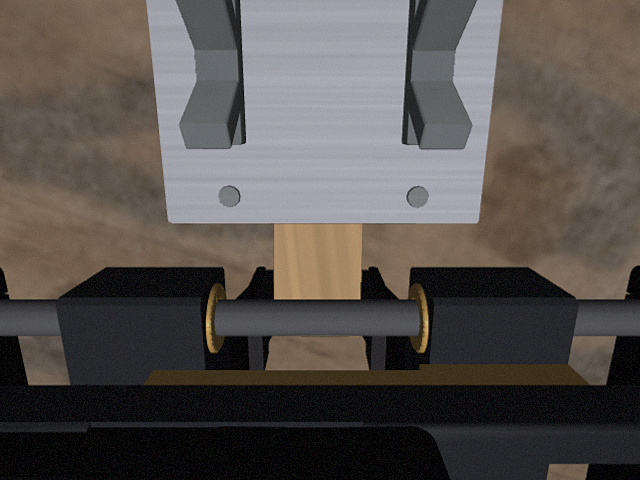

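View pics/s3.png

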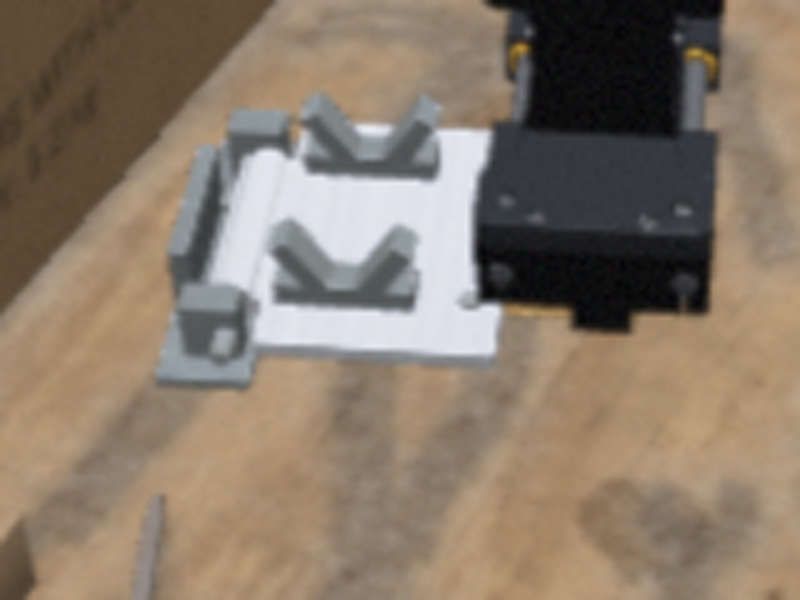

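The wedge (275–362, row 223) is under the edge (168–480), straight and within about 2 mm of the middle. I'll keep pushing.

```bash
python3 -m jog '[[[0.5,0,0,0,0,0,20],[1,0,0,0,0,0,20],[1.5,0,0,0,0,0,20],[2,0,0,0,0,0,20]]]' 60
python3 -m jog '[[[0.5,0,0,0,0,0,20],[1,0,0,0,0,0,20],[1.5,0,0,0,0,0,20],[2,0,0,0,0,0,20]]]'
```

```text
time: 10.45
position: [0.4917, 0.2988, 0.0028]
tool_rot: [3.096, 0.532, -0.0]
ft_force: [-0.5, -0.3, -1.9]
grip_width: 0.407
grip_force: 59.9
time: 10.85
position: [0.4934, 0.2993, 0.0026]
tool_rot: [3.096, 0.532, -0.001]
ft_force: [-2.2, -1.5, -3.0]
grip_width: 0.409
grip_force: 59.9
```

```bash
python3 -m jog '[[[0.5,0,0,0,0,0,20],[1,0,0,0,0,0,20],[1.5,0,0,0,0,0,20],[2,0,0,0,0,0,20]]]'
python3 -m jog '[[[0.5,0,0,0,0,0,20],[1,0,0,0,0,0,20],[1.5,0,0,0,0,0,20],[2,0,0,0,0,0,20]]]'
```

```text
time: 11.25
position: [0.4945, 0.2997, 0.0023]
tool_rot: [3.095, 0.532, -0.003]
ft_force: [-3.9, -1.5, -2.2]
grip_width: 0.408
grip_force: 59.9
time: 11.65
position: [0.4948, 0.2998, 0.0023]
tool_rot: [3.094, 0.532, -0.008]
ft_force: [-8.6, -3.4, 2.7]
grip_width: 0.407
grip_force: 59.9
```

```bash
python3 -m jog '[[[0.5,0,0,0,0,0,20],[1,0,0,0,0,0,20],[1.5,0,0,0,0,0,20],[2,0,0,0,0,0,20],[2,0,0,0,0,0,20]]]'
python3 -m jog '[[[0.5,0,0,0,0,0,20],[1,0,0,0,0,0,20],[1.5,0,0,0,0,0,20],[1.5,0,0,0,0,0,20]]]'
```

```text
time: 12.15
position: [0.4951, 0.2999, 0.0023]
tool_rot: [3.092, 0.532, -0.013]
ft_force: [-11.6, -7.0, 6.8]
grip_width: 0.405
grip_force: 59.9
time: 12.55
position: [0.4953, 0.3, 0.0023]
tool_rot: [3.091, 0.532, -0.017]
ft_force: [-16.3, -7.8, 10.1]
grip_width: 0.406
grip_force: 59.9
```

```bash
python3 -m jog '[[[0,0,0,0,0,0,60],[0,0,0,0,0,0,60],[0,0,0,0,0,0,60],[0,0,0,0,0,0,60],[0,0,0,0,0,0,60],[0,0,0,0,0,0,60]]]'
python3 -m jog '[[[-3,0,-10,0,0,0,60],[-5,0,-30,0,0,0,60],[-5,0,-70,0,0,0,60],[-40,0,-110,0,0,0,60],[-70,0,-130,0,0,0,60],[-70,0,-130,0,0,0,60],[-70,0,-130,0,0,0,60]]]'
python3 - <<'E'
from h import *
d=snap('wrist','w4.png')
E
```

```text
time: 13.15
position: [0.5011, 0.3021, 0.0029]
tool_rot: [-3.096, -0.531, -0.001]
ft_force: [0.4, 0.5, 0.6]
grip_width: 0.682
grip_force: 0.0
time: 13.85
position: [0.4352, 0.2784, 0.1339]
tool_rot: [3.095, 0.531, 0.005]
ft_force: [1.1, -0.1, -0.6]
grip_width: 0.688
grip_force: 0.0
```

View pics/w4.png

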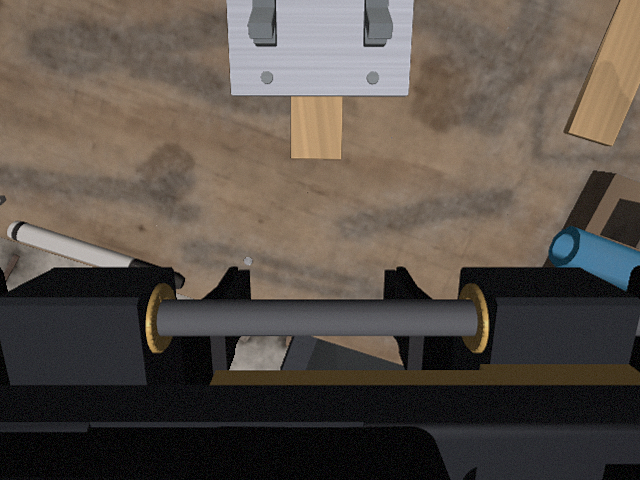

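The wedge stays in place: butt (291–342, 159), plate edge (231–409, 96). Next I'll check how far it protrudes and whether the plate is level.

Run:
```python
from h import *
d=load('wrist')
b=(px2w(d,291,159,.021)+px2w(d,342,159,.021))/2; e=(px2w(d,231.5,95,.021)+px2w(d,409,95,.021))/2
u=np.array([np.cos(np.radians(19.4)),np.sin(np.radians(19.4))]); w=np.array([-u[1],u[0]])
print('protrude',(e-b)[:2]@u,'lateral',(b-e)[:2]@w)
f,Rm,t=cam(d)
v,uu=np.mgrid[2:88,280:355]; s=d['depth'][2:88,280:355]; P=(np.stack([(uu-d['cx'])/f*s,(v-d['cy'])/f*s,s],-1)-t)@Rm
P=P[s>0]; A=np.c_[(P[:,:2]-e[:2])@u,(P[:,:2]-e[:2])@w,np.ones(len(P))]; print('slope,roll,z edge',np.linalg.lstsq(A,P[:,2],rcond=None)[0])
d0=load('top'); print('force',ctrl.get_state()['ft_force'])
```

```text
protrude 0.04251369180235776 lateral 0.00252911974905752
slope,roll,z edge [0.00099801 0.00116814 0.02155185]
force [-0.04488663 -0.23921104  0.1253159 ]
```

The wedge protrudes 42.5 mm, so it is about 57 mm in. The plate is level (slope 0.001, top at 21.5 mm) and the robot is clear, so I'll hand in.

```bash
python3 -c "
from bench import ctrl
print(ctrl.close_job())"
```

```text
the job is handed in; nothing more can be done
None
```

The thick wedge is jammed about 57 mm under the middle of the front edge (about 2.5 mm off centre), the plate is level, the thin wedge was not touched, and I handed the job in at about 14 s with the robot clear.

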